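# Clamp the whetstone in its holder

### The job

Set the one whetstone that is glued to a wooden board (the other stones are bare) gently into the bed of the metal stone holder, flat between the side rails (do not drop it), and let go. Then swing the holder's turnbutton fully across, over the bare end of the board, and after that turn the black clamp knob clockwise until it clicks past its detent and stays locked at its stop. Leave the bare grey stone and the small jar where they are.

Things in the scene. Friction and masses are not known exactly. Their poses are not given: they have to be found in the camera images.
- stone: Whetstone on a board, loose, about 0.5 kg: a wooden board 64 x 190 x 14 mm (x, y, z) with a cream stone 50 x 120 x 30 mm glued centrally on top, so 35 mm of bare board shows at each end; 44 mm high in all. Lies flat. Origin: centre of the underside; y is its long axis. Best gripped across the 50 mm width of the stone. It may lie either way round in the holder.
- holder: Aluminium stone holder fixed to the table; origin under its seat, at table level, y its long axis. Bed (top z = 12 mm) lies between an end stop (face y = -95 mm, top z = 26 mm) and a sliding jaw (face y = +111 mm when open). The knob drives the jaw 15 mm towards the stop, pushing the board home. Side rails, inner faces at x = -37 and +37 mm, stand 8 mm above the bed.
- seat (a point): Where the stone's origin comes to lie, on the bed 12 mm above the table, when the board is against the stop; axes as the holder's. While the jaw is open the stone may lie 0 to 16 mm towards +y of it; the rails leave 5 mm play each side. The turnbutton pivots at x = -75, y = -77.5 mm from here, the knob at x = 0, y = +178 mm.
- turnbutton_grip (a point): Turnbutton's grip point, on its upright pivot axis, 57.5 mm above the table: an upright steel fin 44 mm long, 12 mm thick, from z = 37 to 71.5 mm, on a flat steel wing 16 mm wide and 8 mm thick (underside 29.5 mm above the table, 3.5 mm above the seated board). The point's x axis points along the fin and the wing, which reaches 80 mm from the pivot.
- turnbutton_tip (a point): End of the turnbutton's wing, 80 mm from the pivot, 33.5 mm above the table.
- turnbutton (a joint): Turnbutton angle, rad. 0: wide open, the wing clear of the bed, pointing 1.3 rad clockwise of the holder's +x. 1.3: its stop, the wing pointing along the holder's +x over the bare end of the board that is against the end stop. Grows counter-clockwise seen from above. Light friction, stays where left.
- knob_grip (a point): Clamp knob's grip point, on its upright axis, 50.5 mm above the table: a black plastic bar grip 68 mm long, 14 mm thick, from z = 28.5 to 62.5 mm, on a disc of 31 mm radius. The point's x axis points along the bar.
- knob (a joint): Clamp knob angle, rad. Near 0: open, bar across the holder (along the holder's x). Grows clockwise seen from above. Resistance rises to about 0.25 N m near 0.5, the detent's crest is at 1.0, then it snaps on to its stop at 1.25 (locked) and holds there; let go before the crest and it springs back.
- bare_stone: Grey bare stone without a board, loose, 62 x 190 x 36 mm, beside the other stone; it may swap places with it. To be left alone. Origin: centre of the underside; y is its long axis.
- jar: Small amber jar with black cap, 56 mm wide, 62 mm high. To be left alone. Origin: centre of the underside.
There are look-alikes about, which are no part of the job. Leave any yellow look-alike of the stone alone.

How it is judged:
By the outcome, as a careful person would: the job done as asked, in the order asked, and still so for the second after the job is handed in, with the robot touching nothing.
It also fails if it takes over 64 s, if anything falls off the work surface, if the arm or the gripper's body presses on something with over 40 N, if the wrist force passes 120 N, or if a joint passes its speed limit or range.

### The arm

A 6-joint arm with a two-finger parallel gripper is mounted at the origin on the work surface. World frame = base frame: x ahead of the robot, y to its left, z up, the work surface at z = 0. Lengths are in m, angles in degrees, forces in N, time in s.
With the tool pointing down it reaches from about 0.35 to 0.875 m from the base axis. Payload 4.2 kg.
Tool frame: the origin (TCP) lies on the mounting face of the last link; the fingertips stand 182 mm ahead of it and the grasp point (between the pads) lies 164 mm ahead of it (r.tcp_to_grasp is the distance from the TCP to the grasp point, in m); z points along the fingers, y is the line along which they close (so a half turn about z gives the same grasp; the last joint's range is limited). The gripper opens to 87 mm and grips with 3 to 60 N. Pads are 19 mm wide; open, the fingers measure 117 mm over their backs; the gripper's body (75 mm by 190 mm) begins 51 mm behind the grasp point.
Start: joints at [-57.204, 22.042, 0.453, 0, -68.411, -14.817], TCP at [0.193, -0.594, 0.405] pointing down, gripper open.
Joint ranges: [-179.83, 179.83], [-69.29, 118.12], [-61.27, 80.66], [-181.25, 117.63], [-171.15, -9.14], [-177.46, 177.46]. Speed limits (degrees/s): [159.86, 159.86, 180, 180, 180, 180].

### API

Orientations are given as a 3x3 rotation matrix whose columns are the frame's x, y, z axes.
In Python, from station import sense, eyes, r gives the robot as it stands.
- The arm moves only by the tool jog_arm, never from a script. Its argument "increments" is a list of rows, each a list of 4 numbers: the shift along the tool's x, y, z normalised to -1 to 1, where 1 is 0.02 m, then the turn about the tool's z normalised to -1 to 1, where 1 is 0.08 rad. A call has 1 to 10 rows; each row shifts and turns the commanded pose from where the row before left it, along the tool's axes as they then stand; what a row does not reach is not made up. A row lasts 1/10 s, in which the tool goes at most 50 mm and 8.59 degrees, less where a joint would pass 70% of its speed; a pose out of reach is approached as far as the arm can. A call with a number of a shift or a turn outside -1 to 1 is refused whole. A call with a gripper value outside its range is refused whole. "grip" is the finger opening in mm, from 0 to 87, set as the call begins (left out, the last holds). The fingers move at their own pace and stop on an object; the grip force is fixed at half the most. Time passes only in rows, so rows that do not move let the fingers close. It gives the time, the measured TCP pose, the force, the opening and the grip force at its end, in the units of the state.
- sense(): the state, without advancing time (a new reading comes with each control period).
- eyes.capture(name): name is "side" or "top" or "wrist"; returns the picture (420x560x3 uint8, blue, green, red); there is no depth.
- eyes.get_calibration(name): a dict with "camera_matrix" (3x3 intrinsics, pixels), "R" (3x3) and "t" (3): a world point X has camera coordinates R X + t; the wrist camera has in their place "T_tool_cam" (4x4, takes a point from camera to tool coordinates, whose origin is the TCP and whose axes are the flange's). Camera axes: x right, y down, z forward; pixel columns grow to the right and rows downward; lengths in m; the calibration is good to about 2 mm. A picture is of the moment at which its call begins: read the wrist's pose just before it. get_calibration takes no time and is no camera call.
- r.finish_job(): hands the job in; it is judged then, once.
Trained networks look in the newest picture that a camera, given by its name, has taken for a name from the list of things; names that differ only in an ending like _2 or _b are one class to them, and where a whole thing is asked for, a point or a joint stands for the part that bears it (a point fixed in the world has none). Each returns a list of dicts, best first, with "conf" (0 to 1); they miss things now and then, are a little off and sometimes report something else, mostly with a low value. They report only what shows in the picture. A call takes as long as a camera call. They do not tell look-alikes from the thing itself.
- eyes.spot_in(camera, name): "centre" ([x, y, z] in m, in world coordinates, good to about 4 mm: the middle of the surface that is visible of it).
- eyes.outline_of(camera, name): "mask" (420x560 bool, what is visible of it).
The state is a dict: "time_s": time; "joints": joint angles; "joint_velocities": joint speeds; "effort": joint torques, N m; "tcp_pos": TCP position; "ee_rot": TCP orientation; "wrist_force": force on the tool from outside, world axes, zero at the start; "moment": the same for the moment, N m; "gripper_width": opening from 0.0 (shut) to 1.0 (fully open); "gripper_force": force on a finger pad.
Only numpy, scipy, OpenCV 4.12 (cv2) and the standard library are available. Lean on these libraries where they do the work, as an engineer would, in place of code of your own. Each camera call takes 0.05 s, during which the arm holds its last target. There are 200 camera calls.

## Working session

There is one attempt and no reset: what is moved stays moved. The work goes in short steps, Python scripts to look and compute and a tool call to move; the robot and the scene stay as the last step left them, time stands still between calls to the robot, and variables do not carry over. Pictures are saved under pics/ and viewed, at most 10 in all, crops included, and the job is handed in when it is done.

Besides the shell and the picture viewer there is one more tool, called in YAML: its name, and indented under it one key for each argument. jog_arm: Moves the arm, as the interface text tells. Its arguments: {"type":"object","properties":{"increments":{"type":"array"},"grip":{"type":"number"}},"required":["increments"]}

```bash
mkdir -p pics; python3 - <<'E'
from station import sense, eyes, r
import cv2, numpy as np
s=sense(); print(s['time_s'],s['tcp_pos'],np.round(s['ee_rot'],3).tolist(),r.tcp_to_grasp)
ims=[]
for c in ["top","side"]:
    im=eyes.capture(c); cv2.imwrite(f"pics/{c}0.png",im)
    for n in ["stone","holder","turnbutton_grip","turnbutton_tip","knob_grip","bare_stone","jar"]:
        print(c,n,[(np.round(d['centre'],3).tolist(),round(d['conf'],2)) for d in eyes.spot_in(c,n)])
    k=eyes.get_calibration(c); print(np.round(k['camera_matrix'],1).tolist(),np.round(k['R'],3).tolist(),np.round(k['t'],3))
print(eyes.get_calibration("wrist"))
E
```

```text
0.0 [ 0.19289263 -0.59427736  0.40365396] [[-0.951, -0.308, -0.001], [-0.308, 0.951, 0.002], [0.0, 0.002, -1.0]] 0.1635
top stone [([0.265, 0.334, 0.044], 0.86), ([0.483, 0.208, 0.042], 0.77), ([0.362, -0.118, 0.045], 0.75)]
top holder [([0.594, -0.106, 0.016], 0.82), ([0.589, 0.038, 0.031], 0.6), ([0.482, 0.209, 0.042], 0.4)]
top turnbutton_grip [([0.551, -0.239, 0.037], 0.71), ([0.51, 0.355, 0.033], 0.33)]
top turnbutton_tip [([0.55, -0.238, 0.038], 0.7)]
top knob_grip [([0.588, 0.038, 0.029], 0.89)]
top bare_stone [([0.505, 0.354, 0.032], 0.94), ([0.596, -0.106, 0.013], 0.56)]
top jar [([0.371, 0.062, 0.066], 0.86)]
[[419.1, 0.0, 279.5], [0.0, 419.1, 213.8], [0.0, 0.0, 1.0]] [[-0.008, -1.0, -0.01], [-0.995, 0.009, -0.102], [0.103, 0.009, -0.995]] [0.019 0.462 1.089]
side stone [([0.482, 0.231, 0.026], 0.81), ([0.255, 0.361, 0.032], 0.8), ([0.362, -0.105, 0.023], 0.71)]
side holder [([0.583, -0.079, 0.013], 0.97)]
side turnbutton_grip [([0.538, -0.21, 0.051], 0.5)]
side turnbutton_tip [([0.533, -0.209, 0.051], 0.69)]
side knob_grip [([0.584, 0.049, 0.043], 0.9)]
side bare_stone [([0.496, 0.376, 0.035], 0.98)]
side jar [([0.363, 0.084, 0.042], 0.56)]
[[443.8, 0.0, 283.3], [0.0, 443.8, 205.7], [0.0, 0.0, 1.0]] [[-0.94, -0.341, 0.005], [-0.212, 0.573, -0.792], [0.267, -0.746, -0.611]] [0.424 0.136 1.065]
{'camera_matrix': array([[332.57838611,   0.        , 279.23609599],
       [  0.        , 332.57838611, 210.49074857],
       [  0.        ,   0.        ,   1.        ]]), 'T_tool_cam': array([[-1.06083491e-04, -9.59960466e-01, -2.80135489e-01,
         7.66042832e-02],
       [ 9.99999819e-01, -2.67733033e-04,  5.38773778e-04,
        -9.19782025e-04],
       [-5.92203052e-04, -2.80135381e-01,  9.59960321e-01,
         1.92802485e-02],
       [ 0.00000000e+00,  0.00000000e+00,  0.00000000e+00,
         1.00000000e+00]])}
```

View pics/top0.png

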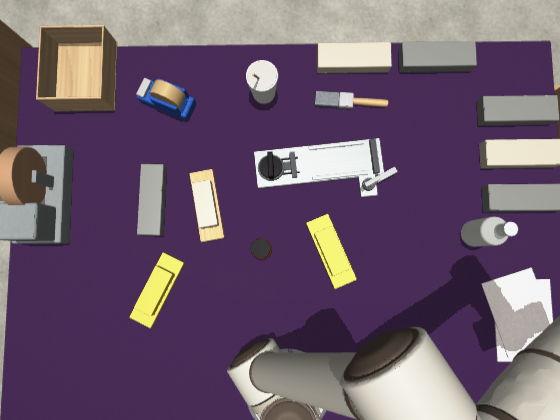

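View pics/side0.png

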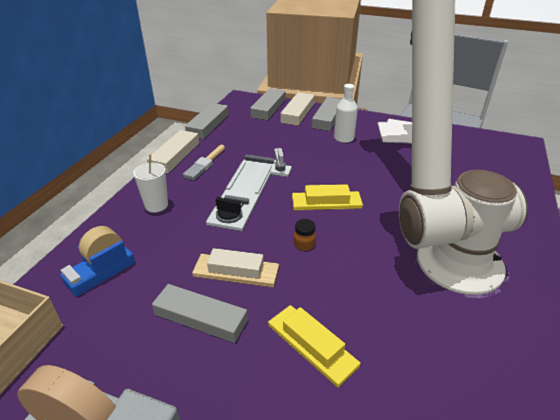

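Top view: the boarded cream stone is at about (205,205), the holder at (320,163), with its knob at (270,167) and turnbutton at (372,183). The yellow look-alikes are at (157,290) and (331,251), and the jar is at (261,249). The side view agrees. I'll move the wrist camera over the area between the stone and the holder.

jog_arm:
  increments:
    - [-0.82,0.98,0,0]
    - [-0.82,0.98,0,0]
    - [-0.82,0.98,0,0]
    - [-0.82,0.98,0,0]
    - [-0.82,0.98,0,0]
    - [-0.82,0.98,0,0]
    - [-0.82,0.98,0,0]
    - [-0.82,0.98,0,0]
    - [-0.82,0.98,0,0]
    - [-0.82,0.98,0,0]
  grip: 87

```text
time_s: 1.8
tcp_pos: [0.2886, -0.3564, 0.405]
ee_rot: [[-0.951, -0.309, 0.001], [-0.309, 0.951, -0.0], [-0.0, -0.001, -1.0]]
wrist_force: [0.7, 0.3, 0.2]
gripper_width: 0.997
gripper_force: 0.0
```

jog_arm:
  increments:
    - [-0.82,0.98,0,0]
    - [-0.82,0.98,0,0]
    - [-0.82,0.98,0,0]
    - [-0.82,0.98,0,0]
    - [-0.82,0.98,0,0]
    - [-0.82,0.98,0,0]
    - [-0.82,0.98,0,0]
    - [-0.82,0.98,0,0]
    - [-0.82,0.98,0,0]
    - [-0.82,0.98,0,0]

```text
time_s: 2.8
tcp_pos: [0.3841, -0.1193, 0.4051]
ee_rot: [[-0.951, -0.309, 0.001], [-0.309, 0.951, 0.0], [-0.001, -0.0, -1.0]]
wrist_force: [-0.3, -0.8, 0.0]
gripper_width: 0.999
gripper_force: 0.0
```

jog_arm:
  increments:
    - [-0.82,0.98,0,0]
    - [-0.82,0.98,0,0]
    - [-0.82,0.98,0,0]
    - [-0.82,0.98,0,0]
    - [-0.82,0.98,0,0]
    - [-0.82,0.98,0,0]
    - [-0.82,0.98,0,0]
    - [0,0,0,0]
    - [0,0,0,0]

```text
time_s: 3.7
tcp_pos: [0.4507, 0.0458, 0.4046]
ee_rot: [[-0.951, -0.31, -0.001], [-0.31, 0.951, -0.0], [0.001, 0.0, -1.0]]
wrist_force: [-0.7, 0.0, -0.5]
gripper_width: 1.001
gripper_force: 0.0
```

```bash
cat > h.py <<'E'
from station import sense, eyes, r
import cv2, numpy as np, pickle
from scipy.optimize import minimize
def snap(cam):
    """picture plus projection: K, R, t (world -> camera)"""
    s=sense(); im=eyes.capture(cam); k=eyes.get_calibration(cam)
    if cam=="wrist":
        T=np.eye(4); T[:3,:3]=s['ee_rot']; T[:3,3]=s['tcp_pos']
        W=np.linalg.inv(T@k['T_tool_cam']); R,t=W[:3,:3],W[:3,3]
    else: R,t=np.array(k['R']),np.array(k['t'])
    return im,(np.array(k['camera_matrix']),R,t)
def proj(v,X):
    K,R,t=v; p=(np.asarray(X)@R.T+t)@K.T; return p[:,:2]/p[:,2:]
def ray(v,uv):
    K,R,t=v; d=R.T@np.linalg.solve(K,[uv[0],uv[1],1]); return -R.T@t,d
def onplane(v,uv,z):
    c,d=ray(v,uv); return c+d*(z-c[2])/d[2]
def pose(p,X):
    c,s=np.cos(p[2]),np.sin(p[2]); X=np.asarray(X,float)
    return np.c_[p[0]+c*X[:,0]-s*X[:,1],p[1]+s*X[:,0]+c*X[:,1],X[:,2]+(p[3] if len(p)>3 else 0)]
def box(x0,x1,y0,y1,z0,z1): return [(x,y,z) for x in(x0,x1) for y in(y0,y1) for z in(z0,z1)]
def cyl(rad,z0,z1): return [(rad*np.cos(a),rad*np.sin(a),z) for a in np.linspace(0,6.28,40) for z in(z0,z1)]
STONE=[box(-.032,.032,-.095,.095,0,.014),box(-.025,.025,-.06,.06,.014,.044)]
def sil(v,parts,p):
    m=np.zeros((420,560),np.uint8)
    for b in parts:
        h=cv2.convexHull(proj(v,pose(p,b)).astype(np.float32))
        cv2.fillConvexPoly(m,np.round(h*16).astype(np.int32),1,cv2.LINE_8,4)
    return m>0
def fit(views,parts,p0):
    """views: list of (view, mask); maximise mean IoU over x,y,yaw(,z)"""
    def f(p):
        e=0
        for v,m in views:
            s=sil(v,parts,p); e-=(s&m).sum()/max(1,(s|m).sum())
        return e/len(views)
    p0=np.array(p0,float); best=None
    for step in (1,.3):
        S=np.vstack([p0]+[p0+np.eye(len(p0))[i]*[.012,.012,.1,.01][i]*step for i in range(len(p0))])
        o=minimize(f,p0,method="Nelder-Mead",options=dict(initial_simplex=S,maxiter=250,xatol=1e-5,fatol=1e-5)); p0=o.x
    return o.x,-o.fun
def near(cam,name,v,X):
    """mask of the detection whose centroid is nearest to the projection of X"""
    q=proj(v,[X])[0]; D=[(np.hypot(*(np.argwhere(d['mask']).mean(0)[::-1]-q)),d) for d in eyes.outline_of(cam,name) if d['mask'].any()]
    D.sort(key=lambda a:a[0]); return D[0][1]['mask'].astype(bool) if D and D[0][0]<40 else None
E
python3 - <<'E'
from h import *
V={}
print(sense()['time_s'],sense()['tcp_pos'],sense()['joints'])
L=[]
for c in ["top","side","wrist"]:
    im,v=snap(c); V[c]=v; cv2.imwrite(f"pics/{c}1.png",im)
    m=near(c,"stone",v,[.483,.208,.03]); 
    if m is not None: L.append((v,m)); print(c,m.sum(), fit([(v,m)],STONE,[.483,.21,-1.47]))
    for n in ["knob_grip","turnbutton_grip","turnbutton_tip","holder","stone"]:
        print(c,n,[(np.round(d['centre'],3).tolist(),round(d['conf'],2)) for d in eyes.spot_in(c,n)][:2])
print("all",fit(L,STONE,[.483,.21,-1.47,0.0]))
pickle.dump(V,open('V1.pkl','wb'))
E
```

```text
3.7 [0.45069848 0.04583648 0.40462387] [ 2.64607862e+01  5.04300769e+00 -2.24032438e+01 -5.21964676e-03
 -6.25844226e+01 -9.84245859e+01]
top 280 (array([ 0.49131778,  0.21358158, -1.38313155]), np.float64(0.1552967276760954))
top knob_grip []
top turnbutton_grip [([0.549, -0.241, 0.037], 0.7)]
top turnbutton_tip [([0.55, -0.235, 0.039], 0.66)]
top holder [([0.598, -0.148, 0.009], 0.67)]
top stone [([0.21, 0.376, 0.016], 0.77), ([0.566, 0.23, 0.019], 0.57)]
side 2231 (array([ 0.49255599,  0.21174953, -1.41082513]), np.float64(0.9121013900245298))
side knob_grip [([0.59, 0.048, 0.042], 0.61)]
side turnbutton_grip []
side turnbutton_tip [([0.588, 0.044, 0.044], 0.46)]
side holder [([0.588, -0.067, 0.013], 0.65)]
side stone [([0.254, 0.359, 0.032], 0.86), ([0.476, 0.234, 0.025], 0.61)]
wrist 5588 (array([ 0.49087173,  0.21468622, -1.38756078]), np.float64(0.5967724698086994))
wrist knob_grip [([0.573, 0.036, 0.033], 0.9)]
wrist turnbutton_grip [([0.528, -0.203, 0.056], 0.93)]
wrist turnbutton_tip [([0.531, -0.202, 0.059], 0.67)]
wrist holder [([0.57, -0.138, 0.009], 0.82)]
wrist stone [([0.376, -0.108, 0.041], 0.91), ([0.326, 0.298, 0.015], 0.87)]
all (array([ 0.49053445,  0.21426418, -1.39419774, -0.00218052]), np.float64(0.5529780101087259))
```

View pics/wrist1.png

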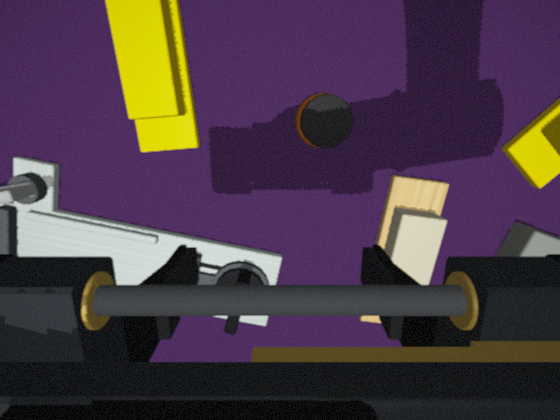

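The gripper hides the lower half of the wrist view. The stone is at (410,240), the knob at (240,285) and the turnbutton at (25,188). I'll move outward so that both the holder and the stone fall in the clear part.

jog_arm:
  increments:
    - [-1,-0.4,0,0]
    - [-1,-0.4,0,0]
    - [-1,-0.4,0,0]
    - [-1,-0.4,0,0]
    - [-1,-0.4,0,0]
    - [-1,-0.4,0,0]
    - [-1,-0.4,0,0]
    - [-1,-0.4,0,0]
    - [0,0,0,0]
    - [0,0,0,0]

```text
time_s: 5.75
tcp_pos: [0.6227, 0.0341, 0.404]
ee_rot: [[-0.951, -0.308, -0.002], [-0.308, 0.951, -0.0], [0.002, 0.0, -1.0]]
wrist_force: [-0.4, -0.4, -0.4]
gripper_width: 0.999
gripper_force: 0.0
```

```bash
python3 - <<'E'
from h import *
print(sense()['time_s'],sense()['tcp_pos'])
W,v=snap("wrist"); cv2.imwrite("pics/wrist2.png",W)
pickle.dump(v,open('v2.pkl','wb'))
L=[]
def col(im,c,rad):   # non-purple blob nearest c
    hsv=cv2.cvtColor(im,cv2.COLOR_BGR2HSV); pur=((hsv[...,0]>120)&(hsv[...,0]<160)&(hsv[...,1]>90))
    m=(~pur&(hsv[...,2]>95)).astype(np.uint8)
    n,l,s,ce=cv2.connectedComponentsWithStats(m); i=1+np.argmin(np.hypot(*(ce[1:]-c).T)); return l==i
for cam,f in(("top","top0"),("side","side0"),("wrist","wrist2")):
    im=cv2.imread(f"pics/{f}.png")
    vv=v
    if cam!="wrist":
        k=eyes.get_calibration(cam); vv=(k['camera_matrix'],k['R'],k['t'])
    m=col(im,proj(vv,[[.49,.212,.025]])[0],40)
    print(cam,m.sum(),fit([(vv,m)],STONE,[.49,.212,-1.4])); L.append((vv,m))
    m2=near(cam,"stone",vv,[.49,.212,.03]) if cam=="wrist" else None
    if m2 is not None: print('net',m2.sum(),fit([(vv,m2)],STONE,[.49,.212,-1.4]))
print("all",fit(L,STONE,[.49,.212,-1.4,0.0]))
for n in ["knob_grip","turnbutton_grip","turnbutton_tip","holder"]:
    print(n,[(np.round(d['centre'],3).tolist(),round(d['conf'],2)) for d in eyes.spot_in("wrist",n)][:2])
E
```

```text
5.75 [0.62274851 0.0340599  0.4039881 ]
top 1687 (array([ 0.48905024,  0.21305616, -1.39345432]), np.float64(0.9356627842484747))
side 2426 (array([ 0.49252794,  0.21379697, -1.39422389]), np.float64(0.9817813765182186))
wrist 11516 (array([ 0.49011534,  0.2159878 , -1.39000531]), np.float64(0.8233273703041145))
net 13390 (array([ 0.49088073,  0.21370783, -1.3946903 ]), np.float64(0.9594633376381116))
all (array([ 4.90545090e-01,  2.14252046e-01, -1.39470703e+00,  6.83831905e-04]), np.float64(0.9068345288635143))
knob_grip [([0.588, 0.035, 0.028], 0.7), ([0.539, -0.217, 0.062], 0.35)]
turnbutton_grip [([0.542, -0.22, 0.062], 0.78)]
turnbutton_tip [([0.542, -0.224, 0.058], 0.62)]
holder [([0.593, -0.127, 0.011], 0.73)]
```

View pics/wrist2.png

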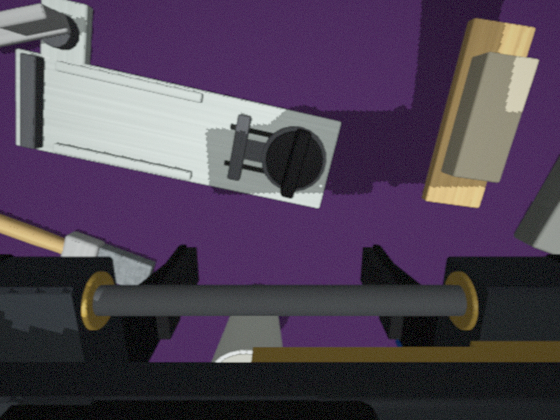

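Wrist view: the whole stone is at (480,115). The holder runs from its end stop at (30,100) to its knob at (295,160), and the turnbutton is at (60,28). The stone fits agree within 2 mm. Next is a close-up of the holder with a model overlay.

```bash
cat >> h.py <<'E'
HOLD=dict(stop=[(x,-.095,.026) for x in(-.037,.037)],railL=[(-.037,y,.020) for y in(-.06,.06)],railR=[(.037,y,.020) for y in(-.06,.06)],
 jaw=[(x,.111,.026) for x in(-.03,.03)])
def overlay(im,v,p,knob=0,tb=0,sc=2.28,off=(0,0)):
    o=cv2.resize(im,None,fx=sc,fy=sc,interpolation=cv2.INTER_CUBIC)
    def line(X,c,closed=False): cv2.polylines(o,[np.round((proj(v,pose(p,X))-off+.5)*sc).astype(np.int32)],closed,c,1,cv2.LINE_AA)
    for a in HOLD.values(): line(a,(0,0,255))
    a=np.linspace(0,6.28,40); line(np.c_[.031*np.cos(a),.178+.031*np.sin(a),0*a+.0285],(0,200,255))
    c,s=np.cos(-knob),np.sin(-knob); line([(x*c-y*s,.178+x*s+y*c,.0625) for x,y in((-.034,-.007),(.034,-.007),(.034,.007),(-.034,.007))],(0,255,0),True)
    c,s=np.cos(tb-1.3),np.sin(tb-1.3)
    line([(-.075+x*c-y*s,-.0775+x*s+y*c,.0715) for x,y in((-.022,-.006),(.022,-.006),(.022,.006),(-.022,.006))],(0,255,0),True)
    line([(-.075+x*c-y*s,-.0775+x*s+y*c,.0375) for x,y in((0,-.008),(.08,-.008),(.08,.008),(0,.008))],(255,0,0),True)
    return o
E
python3 - <<'E'
from h import *
v=pickle.load(open('v2.pkl','rb')); im=cv2.imread('pics/wrist2.png')
# plate end corners & ends from picture, at plausible height
for uv,z in (((340,122),.012),((319,208),.012),((301,129),.0625),((289,197),.0625),((16,50),.012),((15,147),.012)):
    print(uv,onplane(v,uv,z).round(4))
E=onplane(v,(301,129),.0625);F=onplane(v,(289,197),.0625)
K=(E+F)/2; 
G=np.array([.542,-.222]); d=K[:2]-G; yaw=np.arctan2(d[1],d[0])-np.arctan2(.178+.0775,.075)
c,s=np.cos(yaw),np.sin(yaw); p=[K[0]+s*.178,K[1]-c*.178,yaw]; print(K,p,np.hypot(*d),np.hypot(.2555,.075))
cv2.imwrite('pics/ov2.png',overlay(im,v,p)[:520,:800])
E
```

```text
(340, 122) [0.5377 0.0751 0.012 ]
(319, 208) [0.6358 0.0863 0.012 ]
(301, 129) [0.5566 0.0335 0.0625]
(289, 197) [0.6227 0.0436 0.0625]
(16, 50) [ 0.5732 -0.2658  0.012 ]
(15, 147) [ 0.6734 -0.2572  0.012 ]
[0.58966024 0.03856132 0.0625    ] [np.float64(0.6082464922634255), np.float64(-0.13846566320121612), np.float64(0.10460784884344143)] 0.2648843088710682 0.2662803973258264
```

View pics/ov2.png

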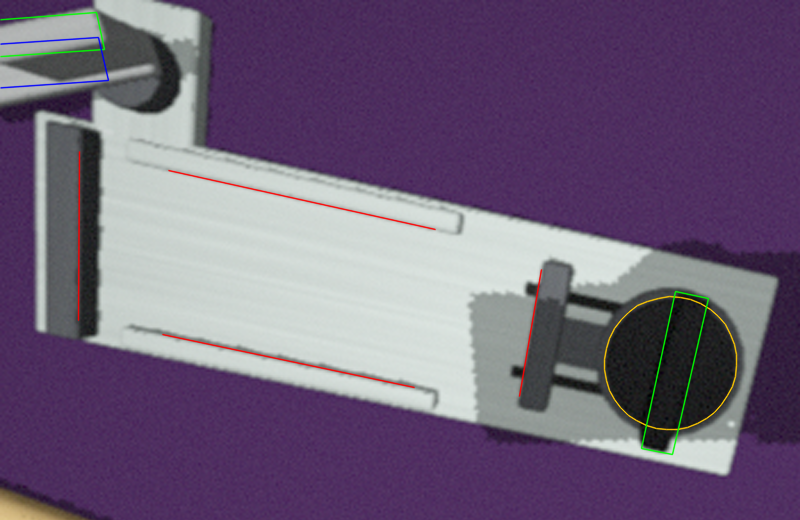

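The overlay fits the stop, rails, jaw and knob to about 1 mm. The holder is at (0.608, -0.1385) with yaw 6.0°, and the stone is at (0.4907, 0.2140) with yaw -79.9°. I'll go above the stone now.

jog_arm:
  increments:
    - [0.32,0.96,0.5,0]
    - [0.32,0.96,0.5,0]
    - [0.32,0.96,0.5,0]
    - [0.32,0.96,0.5,0]
    - [0.32,0.96,0.5,0]
    - [0.32,0.96,0.5,0]
    - [0.32,0.96,0.5,0]
    - [0.32,0.96,0.5,0]
    - [0.32,0.96,0.5,0]
    - [0.32,0.96,0.5,0]

```text
time_s: 7.05
tcp_pos: [0.5018, 0.1975, 0.3049]
ee_rot: [[-0.951, -0.309, 0.001], [-0.309, 0.951, 0.001], [-0.001, 0.0, -1.0]]
wrist_force: [0.4, 0.3, -0.4]
gripper_width: 1.001
gripper_force: 0.0
```

jog_arm:
  increments:
    - [0.31,1,0,0]
    - [0,0,0,0.86]
    - [0,0,0,0.86]
    - [0,0,0,0]
    - [0,0,0,0]
    - [0,0,0,0]

```text
time_s: 7.65
tcp_pos: [0.4905, 0.2139, 0.3049]
ee_rot: [[-0.984, -0.176, 0.0], [-0.176, 0.984, 0.0], [-0.0, 0.0, -1.0]]
wrist_force: [0.8, -0.4, 0.1]
gripper_width: 0.997
gripper_force: 0.0
```

```bash
cat >> h.py <<'E'
def togo(x,y,z,yang):
    """units to go: tool x,y,z /20mm, turn /0.08 (translation in the present tool axes; tool y to the world angle yang, deg, mod 180)"""
    s=sense(); R=np.array(s['ee_rot']); d=R.T@(np.array([x,y,z])-s['tcp_pos'])/.02
    a=np.degrees(np.arctan2(R[1,1],R[0,1])); e=(yang-a+90)%180-90
    print('t',s['time_s'],'tcp',np.round(s['tcp_pos'],4),'yang',a.round(2),'go',d.round(3),'turn',round(-np.radians(e)/.08,3),'j6',round(s['joints'][5],1),'F',np.round(s['wrist_force'],1))
E
python3 - <<'E'
from h import *
togo(.4907,.2140,.1995,100.1)
W,v=snap("wrist"); cv2.imwrite('pics/w3.png',W)
E
```

```text
t 7.65 tcp [0.4905 0.2139 0.3049] yang 100.14 go [-0.01   0.     5.271] turn 0.009 j6 -120.8 F [ 0.8 -0.4  0.1]
```

jog_arm:
  increments:
    - [0,0,0.8,0]
    - [0,0,0.8,0]
    - [0,0,0.8,0]
    - [0,0,0.8,0]
    - [0,0,0.8,0]
    - [0,0,0.6,0]
    - [0,0,0.4,0]
    - [0,0,0.27,0]
    - [0,0,0,0]
    - [0,0,0,0]

```text
time_s: 8.7
tcp_pos: [0.4907, 0.2142, 0.1998]
ee_rot: [[-0.984, -0.175, 0.001], [-0.175, 0.984, 0.0], [-0.001, 0.0, -1.0]]
wrist_force: [-0.1, -0.1, 0.1]
gripper_width: 0.999
gripper_force: 0.0
```

jog_arm:
  increments:
    - [0,0,0,0]
    - [0,0,0,0]
    - [0,0,0,0]
    - [0,0,0,0]
    - [0,0,0,0]
    - [0,0,0,0]
    - [0,0,0,0]
    - [0,0,0,0]
  grip: 30

```text
time_s: 9.5
tcp_pos: [0.4905, 0.2141, 0.1994]
ee_rot: [[-0.985, -0.175, 0.0], [-0.175, 0.985, 0.0], [-0.0, 0.0, -1.0]]
wrist_force: [-0.7, -0.6, 0.4]
gripper_width: 0.571
gripper_force: 30.0
```

The gripper is holding 49.7 mm, which matches the stone's width. I'll lift it and turn it towards the holder.

jog_arm:
  increments:
    - [0,0,-0.3,0]
    - [0,0,-0.6,0]
    - [0,0,-1,0]
    - [0,0,-1,0]
    - [0,0,-1,0]
    - [0,0,-0.8,0]
    - [0,0,-0.3,0]
    - [0,0,0,-0.5]
    - [0,0,0,-0.9]
    - [0,0,0,-0.9]

```text
time_s: 10.5
tcp_pos: [0.4899, 0.2136, 0.2987]
ee_rot: [[-0.935, -0.355, -0.002], [-0.355, 0.935, -0.001], [0.002, -0.0, -1.0]]
wrist_force: [0.0, 0.2, -6.6]
gripper_width: 0.572
gripper_force: 30.0
```

jog_arm:
  increments:
    - [0,0,0,-0.95]
    - [0,0,0,-0.95]
    - [0,0,0,-0.95]
    - [0,0,0,-0.95]
    - [0,0,0,-0.95]
    - [0,0,0,-0.95]
    - [0,0,0,-0.95]
    - [0,0,0,-0.95]
    - [0,0,0,-0.95]
    - [0,0,0,-0.95]

```text
time_s: 11.5
tcp_pos: [0.49, 0.2137, 0.2985]
ee_rot: [[-0.433, -0.901, -0.002], [-0.901, 0.433, -0.001], [0.002, 0.002, -1.0]]
wrist_force: [-0.3, -0.4, -5.7]
gripper_width: 0.574
gripper_force: 30.0
```

jog_arm:
  increments:
    - [0,0,0,-0.95]
    - [0,0,0,-0.95]
    - [0,0,0,-0.95]
    - [0,0,0,-0.95]
    - [0,0,0,-0.95]
    - [0,0,0,-0.95]
    - [0,0,0,-0.8]
    - [0,0,0,-0.5]
    - [0,0,0,0]
    - [0,0,0,0]

```text
time_s: 12.5
tcp_pos: [0.4902, 0.2138, 0.2989]
ee_rot: [[0.108, -0.994, -0.001], [-0.994, -0.108, -0.001], [0.001, 0.001, -1.0]]
wrist_force: [-0.3, -0.7, -5.1]
gripper_width: 0.574
gripper_force: 30.0
```

```bash
python3 - <<'E'
from h import *
togo(.6074,-.1325,.30,6.0)
E
```

```text
t 12.5 tcp [0.4902 0.2138 0.2989] yang -173.8 go [17.849 -3.955 -0.052] turn 0.044 j6 -34.7 F [-0.3 -0.7 -5.1]
```

jog_arm:
  increments:
    - [0.5,-0.1,0,0.04]
    - [0.97,-0.22,0,0]
    - [0.97,-0.22,0,0]
    - [0.97,-0.22,0,0]
    - [0.97,-0.22,0,0]
    - [0.97,-0.22,0,0]
    - [0.97,-0.22,0,0]
    - [0.97,-0.22,0,0]
    - [0.97,-0.22,0,0]
    - [0.97,-0.22,0,0]

```text
time_s: 13.5
tcp_pos: [0.5515, 0.0335, 0.2992]
ee_rot: [[0.105, -0.994, -0.001], [-0.994, -0.105, -0.0], [0.0, 0.001, -1.0]]
wrist_force: [0.3, -0.1, -6.4]
gripper_width: 0.573
gripper_force: 30.0
```

jog_arm:
  increments:
    - [0.97,-0.22,0,0]
    - [0.97,-0.22,0,0]
    - [0.97,-0.22,0,0]
    - [0.97,-0.22,0,0]
    - [0.97,-0.22,0,0]
    - [0.97,-0.22,0,0]
    - [0.97,-0.22,0,0]
    - [0.97,-0.22,0,0]
    - [0.5,-0.1,0,0]
    - [0,0,0,0]

```text
time_s: 14.5
tcp_pos: [0.6059, -0.1269, 0.2988]
ee_rot: [[0.103, -0.995, -0.001], [-0.995, -0.103, -0.0], [-0.0, 0.001, -1.0]]
wrist_force: [-1.3, 0.6, -6.0]
gripper_width: 0.573
gripper_force: 30.0
```

```bash
python3 - <<'E'
from h import *
togo(.6074,-.1325,.2115,6.0)
s=sense()
for c in ("side","top","wrist"):
    im,v=snap(c); cv2.imwrite(f'pics/{c}4.png',im)
    q=[s['tcp_pos'][0],s['tcp_pos'][1],.12]
    m=near(c,"stone",v,q)
    if m is not None: print(c,m.sum(),fit([(v,m)],STONE,[*q[:2],.105,.1]))
E
```

```text
t 14.5 tcp [ 0.6059 -0.1269  0.2988] yang -174.06 go [ 0.288 -0.051  4.366] turn -0.014 j6 2.8 F [-1.3  0.6 -6. ]
side 893 (array([ 0.61403455, -0.14279836,  0.14656606,  0.08915685]), np.float64(0.7991031390134529))
top 1167 (array([ 0.61051893, -0.12967719,  0.1182809 ,  0.08054901]), np.float64(0.5554493307839388))
```

View pics/wrist4.png

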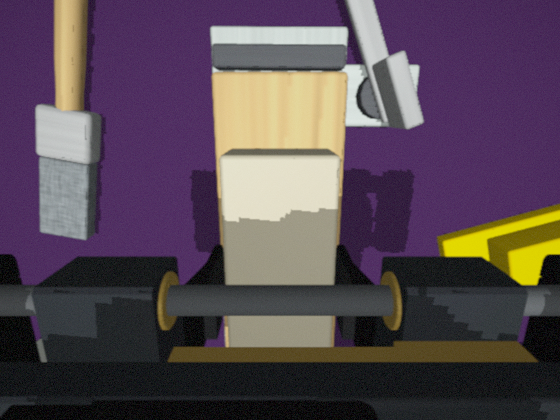

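Wrist view: the board's end edge is at row 72, from column 213 to 347, and it runs parallel to the end stop (columns 212–347). I'll compute the stone's offset in the hand and its position relative to the holder.

```bash
python3 - <<'E'
from h import *
s=sense(); k=eyes.get_calibration("wrist")
T=np.eye(4); T[:3,:3]=s['ee_rot']; T[:3,3]=s['tcp_pos']; W=np.linalg.inv(T@k['T_tool_cam']); v=(k['camera_matrix'],W[:3,:3],W[:3,3])
P=np.array([.6082,-.1385,.105]); c,sn=np.cos(P[2]),np.sin(P[2]); H=np.array([[c,sn],[-sn,c]])
f=lambda uv,z:(H@(onplane(v,uv,z)[:2]-P[:2])).round(4)
print('tcp in holder',H@(s['tcp_pos'][:2]-P[:2]))
for n,uv,z in(('board L',(213,72),.1133),('board R',(347,72),.1133),('stone L',(221,155),.1433),('stone R',(339,155),.1433),('stop outer L',(212,44),.026),('stop outer R',(347,44),.026),('plate L',(210,27),.012),('plate R',(347,27),.012)): print(n,f(uv,z))
E
```

```text
tcp in holder [-0.00094069  0.01403593]
board L [ 0.0304 -0.0819]
board R [-0.032  -0.0821]
stone L [ 0.0233 -0.0471]
stone R [-0.025  -0.0472]
stop outer L [ 0.0464 -0.1097]
stop outer R [-0.0474 -0.1099]
plate L [ 0.0498 -0.1234]
plate R [-0.0493 -0.1236]
```

jog_arm:
  increments:
    - [0.2,-0.04,0.3,0]
    - [0.2,0,0.7,0]
    - [0,0,0.8,0]
    - [0,0,0.8,0]
    - [0,0,0.6,0]
    - [0,0,0.4,0]
    - [0,0,0.25,0]
    - [0,0,0.15,0]
    - [0,0,0.1,0]
    - [0,0,0,0]

```text
time_s: 15.8
tcp_pos: [0.6077, -0.1332, 0.2176]
ee_rot: [[0.106, -0.994, 0.001], [-0.994, -0.106, -0.0], [0.0, -0.001, -1.0]]
wrist_force: [-0.2, 0.2, -6.4]
gripper_width: 0.571
gripper_force: 30.0
```

jog_arm:
  increments:
    - [0,0,0.08,0]
    - [0,0,0.08,0]
    - [0,0,0.05,0]
    - [0,0,0,0]

```text
time_s: 16.2
tcp_pos: [0.6075, -0.1333, 0.213]
ee_rot: [[0.106, -0.994, -0.0], [-0.994, -0.106, 0.0], [-0.0, 0.0, -1.0]]
wrist_force: [0.1, 0.2, -6.5]
gripper_width: 0.573
gripper_force: 30.0
```

jog_arm:
  increments:
    - [0,0,0.03,0]
    - [0,0,0.03,0]
    - [0,0,0,0]

```text
time_s: 16.5
tcp_pos: [0.6076, -0.1333, 0.2118]
ee_rot: [[0.106, -0.994, -0.0], [-0.994, -0.106, 0.0], [-0.0, 0.0, -1.0]]
wrist_force: [-0.9, -0.2, -7.2]
gripper_width: 0.573
gripper_force: 30.0
```

jog_arm:
  increments:
    - [0,0,0.03,0]
    - [0,0,0,0]
    - [0,0,0.02,0]
    - [0,0,0,0]

```text
time_s: 16.9
tcp_pos: [0.6077, -0.1332, 0.2115]
ee_rot: [[0.106, -0.994, 0.0], [-0.994, -0.106, -0.0], [0.0, -0.0, -1.0]]
wrist_force: [-1.5, 0.6, -2.1]
gripper_width: 0.571
gripper_force: 30.0
```

The wrist load dropped from 6.5 to 2.1 N, so the stone is resting on the bed. I'll release it and rise.

jog_arm:
  increments:
    - [0,0,0,0]
    - [0,0,0,0]
    - [0,0,0,0]
    - [0,0,0,0]
    - [0,0,0,0]
    - [0,0,-0.3,0]
    - [0,0,-0.6,0]
    - [0,0,-1,0]
    - [0,0,-1,0]
    - [0,0,-1,0]
  grip: 80

```text
time_s: 17.9
tcp_pos: [0.6077, -0.1333, 0.2909]
ee_rot: [[0.106, -0.994, 0.001], [-0.994, -0.106, -0.0], [0.0, -0.001, -1.0]]
wrist_force: [0.0, -0.2, -0.5]
gripper_width: 0.917
gripper_force: 0.0
```

jog_arm:
  increments:
    - [-0.5,0,-1,0]
    - [-1,0,-1,0]
    - [-1,0,-1,0]
    - [-1,0,0,0]
    - [-1,0,0,0]
    - [-0.5,0,0,0]
    - [0,0,0,0]
    - [0,0,0,0]

```text
time_s: 18.7
tcp_pos: [0.597, -0.0341, 0.3493]
ee_rot: [[0.106, -0.994, 0.0], [-0.994, -0.106, -0.0], [0.0, -0.0, -1.0]]
wrist_force: [0.6, -0.8, -0.1]
gripper_width: 0.921
gripper_force: 0.0
```

```bash
python3 - <<'E'
from h import *
togo(.6077,-.1332,.3,6)
W,v=snap("wrist"); cv2.imwrite('pics/w5r.png',W); pickle.dump(v,open('v5.pkl','wb'))
P=[.6082,-.1385,.105]
for n in("turnbutton_grip","turnbutton_tip"): print(n,[(np.round(d['centre'],4).tolist(),round(d['conf'],2)) for d in eyes.spot_in("wrist",n)][:2])
print('pivot pred',pose(P,[(-.075,-.0775,.0575)]))
o=overlay(W,v,P,sc=1.9); 
for b in STONE:
    h=cv2.convexHull(proj(v,pose([*pose(P,[(0,.005,0)])[0,:2],.105,.012],b)).astype(np.float32)); cv2.polylines(o,[np.round((h+.5)*1.9).astype(np.int32)],True,(255,0,255),1)
cv2.imwrite('pics/ov5.png',o[:560,200:1000])
E
```

```text
t 18.7 tcp [ 0.597  -0.0341  0.3493] yang -173.91 go [ 4.985e+00 -3.000e-03  2.464e+00] turn 0.021 j6 -6.1 F [ 0.6 -0.8 -0.1]
turnbutton_grip []
turnbutton_tip []
pivot pred [[ 0.54173561 -0.22343371  0.0575    ]]
```

View pics/ov5.png

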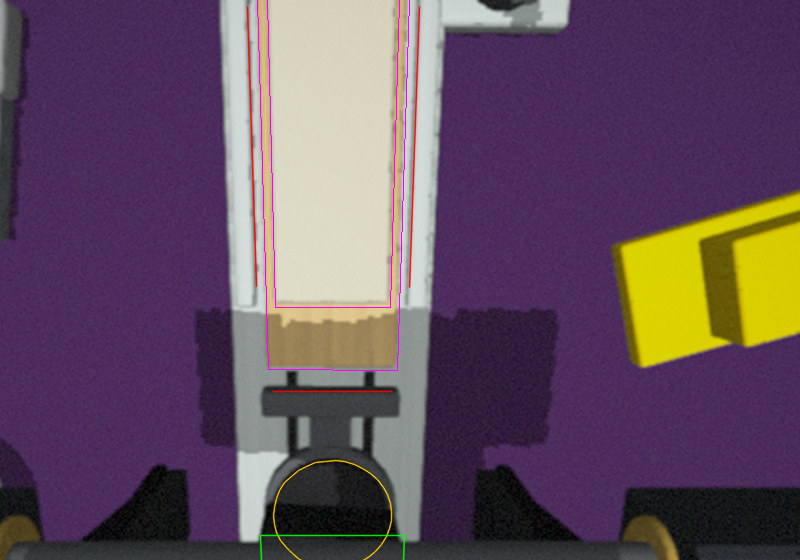

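The stone lies flat between the rails and clear of the jaw. The magenta model matches with a y offset of about 5 mm. Next I'll view the turnbutton from nearer.

jog_arm:
  increments:
    - [0.6,0.3,0.2,0]
    - [1,0.5,0.4,0]
    - [1,0.5,0.4,0]
    - [1,0.5,0.4,0]
    - [0.4,0.2,0.2,0]
    - [0,0,0,0]
    - [0,0,0,0]
  grip: 45

```text
time_s: 19.55
tcp_pos: [0.5659, -0.1178, 0.3172]
ee_rot: [[0.106, -0.994, 0.001], [-0.994, -0.106, -0.0], [0.0, -0.001, -1.0]]
wrist_force: [0.0, 0.4, -0.2]
gripper_width: 0.525
gripper_force: 0.0
```

```bash
python3 - <<'E'
from h import *
togo(.5417,-.2234,.2235,21.5)
W,v=snap("wrist"); pickle.dump(v,open('v6.pkl','wb')); cv2.imwrite('pics/w6r.png',W)
P=[.6082,-.1385,.105]
for n in("turnbutton_grip","turnbutton_tip"): print(n,[(np.round(d['centre'],4).tolist(),round(d['conf'],2)) for d in eyes.spot_in("wrist",n)][:2])
o=overlay(W,v,P,sc=2.5); cv2.imwrite('pics/ov6.png',o[:550,600:1400])
E
```

```text
t 19.55 tcp [ 0.5659 -0.1178  0.3172] yang -173.94 go [5.122 1.766 4.684] turn -3.368 j6 1.8 F [ 0.   0.4 -0.2]
turnbutton_grip [([0.5452, -0.2312, 0.0558], 0.74)]
turnbutton_tip []
```

View pics/ov6.png

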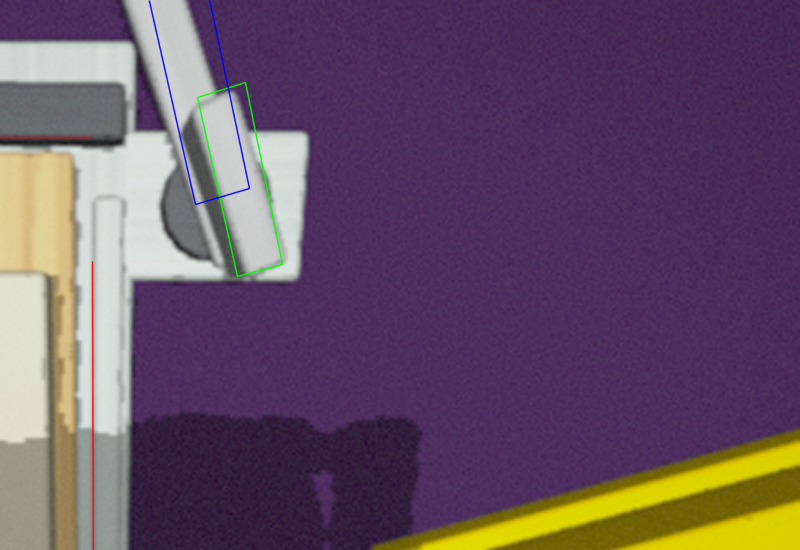

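The actual fin (237,185) is rotated about 4.5° further than the model and lies within 2 mm of the predicted position. I'll correct for both and grip it.

jog_arm:
  increments:
    - [0.5,0.17,0,0]
    - [1,0.34,0,0]
    - [1,0.34,0,0]
    - [1,0.34,0,0]
    - [1,0.34,0,0]
    - [0.55,0.18,0,0]
    - [0,0,0,-0.9]
    - [0,0,0,-0.9]
    - [0,0,0,-0.9]
    - [0,0,0,-0.9]

```text
time_s: 20.7
tcp_pos: [0.5425, -0.2216, 0.317]
ee_rot: [[0.387, -0.922, 0.0], [-0.922, -0.387, 0.0], [0.0, -0.0, -1.0]]
wrist_force: [0.1, 0.5, 0.2]
gripper_width: 0.518
gripper_force: 0.0
```

jog_arm:
  increments:
    - [0,0,0.3,-0.75]
    - [0,0,0.6,0]
    - [0,0,0.8,0]
    - [0,0,0.8,0]
    - [0,0,0.8,0]
    - [0,0,0.6,0]
    - [0,0,0.4,0]
    - [0,0,0.4,0]
    - [0,0,0,0]
    - [0,0,0,0]

```text
time_s: 21.7
tcp_pos: [0.5426, -0.2217, 0.2232]
ee_rot: [[0.439, -0.899, 0.001], [-0.899, -0.439, -0.0], [0.0, -0.0, -1.0]]
wrist_force: [0.4, 0.5, 0.3]
gripper_width: 0.517
gripper_force: 0.0
```

jog_arm:
  increments:
    - [0,0,0,0]
    - [0,0,0,0]
    - [0,0,0,0]
    - [0,0,0,0]
    - [0,0,0,0]
    - [0,0,0,0]
    - [0,0,0,0]
    - [0,0,0,0]
  grip: 5

```text
time_s: 22.5
tcp_pos: [0.5417, -0.2221, 0.223]
ee_rot: [[0.439, -0.899, -0.002], [-0.899, -0.439, -0.0], [-0.001, 0.002, -1.0]]
wrist_force: [-4.2, -3.7, 4.2]
gripper_width: 0.133
gripper_force: 29.9
```

The fin is gripped at about 12 mm. I'll swing it counter-clockwise by about 1.23 rad.

jog_arm:
  increments:
    - [0,0,0,-0.4]
    - [0,0,0,-0.8]
    - [0,0,0,-0.8]
    - [0,0,0,-0.8]
    - [0,0,0,-0.8]
    - [0,0,0,-0.8]
    - [0,0,0,-0.8]
    - [0,0,0,-0.8]
    - [0,0,0,-0.8]
    - [0,0,0,-0.8]

```text
time_s: 23.5
tcp_pos: [0.5418, -0.222, 0.223]
ee_rot: [[0.874, -0.485, -0.002], [-0.485, -0.874, -0.0], [-0.002, 0.001, -1.0]]
wrist_force: [-4.0, -3.3, 3.6]
gripper_width: 0.135
gripper_force: 30.0
```

jog_arm:
  increments:
    - [0,0,0,-0.8]
    - [0,0,0,-0.8]
    - [0,0,0,-0.8]
    - [0,0,0,-0.8]
    - [0,0,0,-0.8]
    - [0,0,0,-0.8]
    - [0,0,0,-0.8]
    - [0,0,0,-0.8]
    - [0,0,0,-0.5]
    - [0,0,0,0]

```text
time_s: 24.5
tcp_pos: [0.5418, -0.2219, 0.2231]
ee_rot: [[0.999, 0.043, -0.002], [0.043, -0.999, -0.0], [-0.002, -0.0, -1.0]]
wrist_force: [-5.2, -2.7, 4.7]
gripper_width: 0.135
gripper_force: 29.9
```

```bash
python3 - <<'E'
from h import *
togo(.5417,-.2221,.2235,96)
print(sense()['moment'])
E
```

```text
t 24.5 tcp [ 0.5418 -0.2219  0.2231] yang -87.52 go [-0.006  0.012 -0.022] turn -0.768 j6 98.9 F [-5.2 -2.7  4.7]
[-0.92227819  1.50635842  0.05750624]
```

Turning the remaining 0.77 units, plus a small press against the stop.

jog_arm:
  increments:
    - [0,0,0,-0.4]
    - [0,0,0,-0.3]
    - [0,0,0,-0.2]
    - [0,0,0,0]

```text
time_s: 24.9
tcp_pos: [0.5418, -0.2219, 0.223]
ee_rot: [[0.994, 0.112, -0.001], [0.112, -0.994, 0.0], [-0.001, -0.001, -1.0]]
wrist_force: [-4.6, -2.3, 3.8]
gripper_width: 0.136
gripper_force: 30.2
```

```bash
python3 - <<'E'
from h import *
togo(.5417,-.2221,.2235,96)
print(sense()['moment'])
E
```

```text
t 24.9 tcp [ 0.5418 -0.2219  0.223 ] yang -83.57 go [-0.005  0.009 -0.024] turn 0.093 j6 102.9 F [-4.6 -2.3  3.8]
[-0.91887072  1.44529693 -0.52180824]
```

The stop moment of -0.52 N m shows the turnbutton is against its stop. I'll release and go to look at the knob.

jog_arm:
  increments:
    - [0,0,0,0]
    - [0,0,0,0]
    - [0,0,0,0]
    - [0,0,-0.3,0]
    - [0,0,-0.7,0]
    - [0,0,-1,0]
    - [0,0,-1,0]
    - [0,0,-1,0]
    - [0,-0.5,-1,0]
    - [-0.1,-1,0,0]
  grip: 45

```text
time_s: 25.9
tcp_pos: [0.5382, -0.1925, 0.3266]
ee_rot: [[0.993, 0.114, 0.008], [0.114, -0.993, -0.002], [0.008, 0.002, -1.0]]
wrist_force: [0.1, 0.4, -0.5]
gripper_width: 0.52
gripper_force: 0.0
```

jog_arm:
  increments:
    - [-0.08,-1,0,0]
    - [-0.08,-1,0,0]
    - [-0.08,-1,0,0]
    - [-0.08,-1,0,0]
    - [-0.08,-1,0,0]
    - [-0.08,-1,0,0]
    - [-0.08,-1,0,0]
    - [-0.08,-1,0,0]
    - [-0.08,-1,0,0]
    - [-0.08,-1,0,0]

```text
time_s: 26.9
tcp_pos: [0.4979, 0.0057, 0.3235]
ee_rot: [[0.993, 0.115, 0.001], [0.115, -0.993, 0.001], [0.001, -0.0, -1.0]]
wrist_force: [0.9, -0.1, 0.6]
gripper_width: 0.521
gripper_force: 0.0
```

jog_arm:
  increments:
    - [0,-0.8,0,0]
    - [0,-0.4,0,0]
    - [0,0,0,0]
    - [0,0,0,0]

```text
time_s: 27.3
tcp_pos: [0.4954, 0.0284, 0.3231]
ee_rot: [[0.993, 0.115, 0.0], [0.115, -0.993, 0.0], [0.0, -0.0, -1.0]]
wrist_force: [-0.1, 0.1, 0.4]
gripper_width: 0.516
gripper_force: 0.0
```

```bash
python3 - <<'E'
from h import *
P=[.6082,-.1385,.105]; k=pose(P,[(0,.178,.0505)])[0]; print(k)
togo(k[0],k[1],.2155,96)
W,v=snap("wrist"); pickle.dump(v,open('v7.pkl','wb')); cv2.imwrite('pics/w7r.png',W)
for n in("knob_grip","turnbutton_grip"): print(n,[(np.round(d['centre'],4).tolist(),round(d['conf'],2)) for d in eyes.spot_in("wrist",n)][:2])
o=overlay(W,v,P,tb=1.3,sc=1.42); cv2.imwrite('pics/ov7.png',o[:400])
E
```

```text
[0.58954432 0.03851968 0.0505    ]
t 27.3 tcp [0.4954 0.0284 0.3231] yang -83.38 go [4.735 0.042 5.381] turn 0.135 j6 74.5 F [-0.1  0.1  0.4]
knob_grip [([0.5923, 0.0395, 0.028], 0.93)]
turnbutton_grip []
```

View pics/ov7.png

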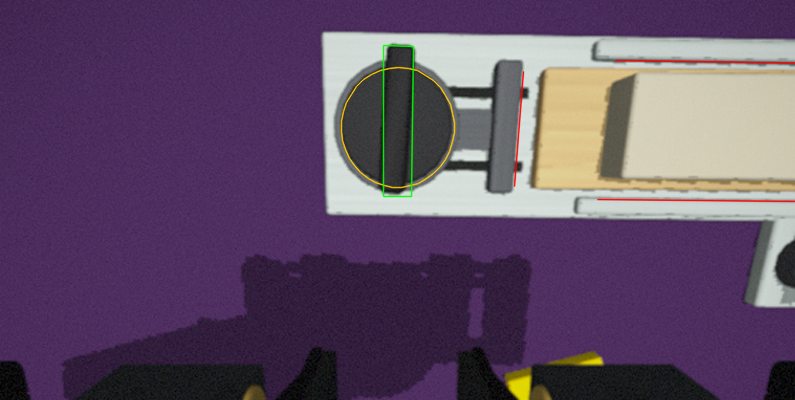

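The knob bar matches the model within about 1 mm at (398,118). The stone is well in place. I'll grip the knob.

jog_arm:
  increments:
    - [0.5,0,0.3,0]
    - [1,0,0.3,0]
    - [1,0,0.3,0]
    - [1,0,0.3,0]
    - [0.9,0.03,0.3,0.1]
    - [0.32,0,0.3,0]
    - [0,0,0.8,0]
    - [0,0,0.8,0]
    - [0,0,0.8,0]
    - [0,0,0.6,0]
  grip: 36

```text
time_s: 28.45
tcp_pos: [0.5888, 0.0384, 0.2254]
ee_rot: [[0.994, 0.107, -0.002], [0.107, -0.994, -0.0], [-0.002, 0.0, -1.0]]
wrist_force: [-0.5, -0.1, -0.8]
gripper_width: 0.412
gripper_force: 0.0
```

jog_arm:
  increments:
    - [0,0,0.4,0]
    - [0,0,0.2,0]
    - [0,0,0,0]
    - [0,0,0,0]

```text
time_s: 28.85
tcp_pos: [0.5894, 0.0389, 0.2155]
ee_rot: [[0.994, 0.107, 0.001], [0.107, -0.994, 0.0], [0.001, -0.0, -1.0]]
wrist_force: [0.0, 0.0, 0.5]
gripper_width: 0.414
gripper_force: 0.0
```

jog_arm:
  increments:
    - [0,0,0,0]
    - [0,0,0,0]
    - [0,0,0,0]
    - [0,0,0,0]
    - [0,0,0,0]
    - [0,0,0,0]
    - [0,0,0,0]
  grip: 5

```text
time_s: 29.55
tcp_pos: [0.5889, 0.0394, 0.2153]
ee_rot: [[0.994, 0.107, 0.0], [0.107, -0.994, 0.001], [0.0, -0.001, -1.0]]
wrist_force: [-3.1, 4.6, 3.1]
gripper_width: 0.158
gripper_force: 30.0
```

```bash
python3 - <<'E'
from h import *
togo(.5895,.0385,.2155,96); s=sense(); print(s['moment'],s['gripper_width']*87,s['gripper_force'])
E
```

```text
t 29.55 tcp [0.5889 0.0394 0.2153] yang -83.84 go [ 0.023  0.05  -0.011] turn 0.035 j6 76.7 F [-3.1  4.6  3.1]
[ 1.32873577  0.93381744 -0.06661214] 13.736686634498945 30.000001969747245
```

jog_arm:
  increments:
    - [0,0,0,0.4]
    - [0,0,0,0.7]
    - [0,0,0,0.7]
    - [0,0,0,0.7]
    - [0,0,0,0.7]
    - [0,0,0,0.7]
    - [0,0,0,0.7]
    - [0,0,0,0.7]
    - [0,0,0,0.7]
    - [0,0,0,0.7]

```text
time_s: 30.55
tcp_pos: [0.589, 0.04, 0.2153]
ee_rot: [[0.909, -0.416, 0.001], [-0.416, -0.909, 0.001], [-0.0, -0.001, -1.0]]
wrist_force: [-2.7, 6.9, 2.4]
gripper_width: 0.16
gripper_force: 30.0
```

jog_arm:
  increments:
    - [0,0,0,0.7]
    - [0,0,0,0.7]
    - [0,0,0,0.7]
    - [0,0,0,0.7]
    - [0,0,0,0.7]
    - [0,0,0,0.7]
    - [0,0,0,0.7]
    - [0,0,0,0.7]
    - [0,0,0,0.7]
    - [0,0,0,0.7]

```text
time_s: 31.55
tcp_pos: [0.5892, 0.0403, 0.2153]
ee_rot: [[0.549, -0.836, 0.002], [-0.836, -0.549, 0.002], [-0.001, -0.002, -1.0]]
wrist_force: [-2.4, 7.9, 1.9]
gripper_width: 0.157
gripper_force: 30.0
```

```bash
python3 - <<'E'
from h import *
togo(.5895,.0385,.2155,96-71.6); s=sense(); print(s['moment'],s['gripper_width']*87,s['gripper_force'])
E
```

```text
t 31.55 tcp [0.5892 0.0403 0.2153] yang -146.72 go [ 0.083  0.039 -0.01 ] turn 1.937 j6 13.8 F [-2.4  7.9  1.9]
[2.44670306 0.85654101 0.11420538] 13.681095995071496 29.998418893665075
```

jog_arm:
  increments:
    - [0,0,0,0.6]
    - [0,0,0,0.6]
    - [0,0,0,0.5]
    - [0,0,0,0.4]
    - [0,0,0,0.2]
    - [0,0,0,0]

```text
time_s: 32.15
tcp_pos: [0.5894, 0.0403, 0.2153]
ee_rot: [[0.391, -0.921, 0.002], [-0.921, -0.391, 0.001], [-0.001, -0.002, -1.0]]
wrist_force: [-1.6, 7.8, 2.0]
gripper_width: 0.155
gripper_force: 30.0
```

```bash
python3 - <<'E'
from h import *
togo(.5895,.0385,.2155,96-71.6); s=sense(); print(s['moment'],s['gripper_width']*87,s['gripper_force'])
E
```

```text
t 32.15 tcp [0.5894 0.0403 0.2153] yang -157.01 go [ 0.086  0.031 -0.009] turn -0.308 j6 3.4 F [-1.6  7.8  2. ]
[2.25135373 0.69295806 0.55061974] 13.465530043306737 30.000727311708033
```

The stop moment is 0.55 N m at 1.28 rad, so the knob is past the crest and at its stop. I'll release, rise, step back and check.

jog_arm:
  increments:
    - [0,0,0,0]
    - [0,0,0,0]
    - [0,0,0,0]
    - [0,0,0,0]
    - [0,0,-0.3,0]
    - [0,0,-0.7,0]
    - [0,0,-1,0]
    - [0,0,-1,0]
    - [0,0,-1,0]
    - [0,0,-1,0]
  grip: 45

```text
time_s: 33.15
tcp_pos: [0.589, 0.0385, 0.3163]
ee_rot: [[0.387, -0.922, 0.0], [-0.922, -0.387, 0.0], [0.0, -0.0, -1.0]]
wrist_force: [-0.7, -0.3, 0.2]
gripper_width: 0.516
gripper_force: 0.0
```

jog_arm:
  increments:
    - [-0.5,0,-1,0]
    - [-1,0,-1,0]
    - [-1,0,-1,0]
    - [-1,0,-0.5,0]
    - [-1,0,0,0]
    - [-0.5,0,0,0]
    - [0,0,0,0]
    - [0,0,0,0]

```text
time_s: 33.95
tcp_pos: [0.5504, 0.1306, 0.3847]
ee_rot: [[0.388, -0.922, -0.001], [-0.922, -0.388, -0.001], [0.0, 0.001, -1.0]]
wrist_force: [0.6, -0.9, 0.4]
gripper_width: 0.521
gripper_force: 0.0
```

```bash
python3 - <<'E'
from h import *
P=[.6082,-.1385,.105]; togo(.5895,.0385,.3,24)
W,v=snap("wrist"); S,vs=snap("side")
o=overlay(W,v,P,knob=1.25,tb=1.3,sc=1.42)[:360]
o2=overlay(S,vs,P,knob=1.25,tb=1.3,sc=4)[580:820,700:1495]
w=min(o.shape[1],o2.shape[1]); cv2.imwrite('pics/ov8.png',np.vstack([o[:,:w],o2[:,:w]]))
E
```

```text
t 33.95 tcp [0.5504 0.1306 0.3847] yang -157.18 go [ 5.004 -0.019  4.238] turn -0.258 j6 -7.0 F [ 0.6 -0.9  0.4]
```

View pics/ov8.png

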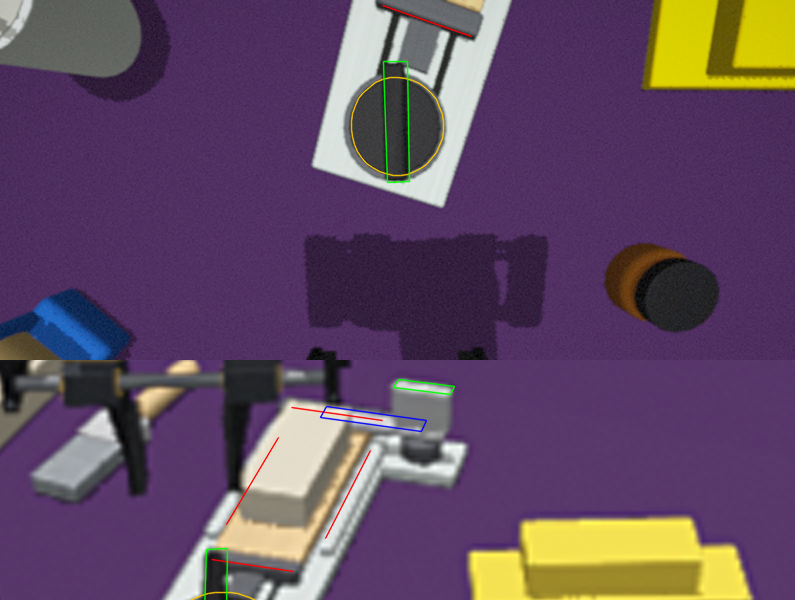

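The knob bar sits at the locked angle, with the jaw driven against the board. In the side view the turnbutton matches its fully-across model over the board's bare end. The gripper is clear of everything.

```bash
python3 -c "
from station import r
print(r.finish_job())"
```

```text
the job is handed in; nothing more can be done
None
```

The boarded whetstone is seated in the holder, the turnbutton is fully across the board's bare end, and the clamp knob is locked at its stop; I handed the job in at about 34 s.

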